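Clear the small goods off the market-stall riser into the tray

TASK

Packing up the stall: use the fingers to sweep the three small wooden goods (the bangle, the round pot and the rectangular trinket box) along the display riser and off its open end so that all three drop into the open plywood tray standing there. Only push them, do not pick up or carry any of them, and leave the two carved cats on the riser and the tin on the table standing where they are.

Things in the scene. Friction and masses are not known exactly. Their poses are not given: they have to be found in the camera images.
- riser: Fixed display riser: a dark-wood block 200 mm (its x) by 340 mm (its y) by 90 mm high. Origin at the centre of its underside, so the flat top is 90 mm above the origin. A rim 8 mm thick stands 10 mm above the top along each of the two long sides (x = -96 and +96 mm, running along y); the two short ends (y = -170 and +170 mm) are open and flush with the top. Its yaw in the scene is within about 0.25 rad of zero, +x side away from the robot.
- tray: Fixed open-topped plywood tray standing against one of the riser's open ends, either the +y or the -y end (look which), gap 3 to 7 mm, parallel to the riser. 220 mm (x) by 150 mm (y) by 80 mm high, walls and floor 5 mm; origin at the centre of its underside. Its rim is 10 mm below the riser's top, so what is pushed off that end drops in.
- carton: Fixed closed cardboard carton with a strip of paper tape, 220 (x) by 150 (y) by 70 mm high, standing against the other open end of the riser. Not a place for the goods. Origin at the centre of its underside.
- bangle: Loose plain wooden bangle lying flat on the riser: ring 56 mm outside, 42 mm inside diameter, 20 mm high. Origin at its centre, 10 mm above its underside; z is its axis. 20 to 40 g. Like the two other goods it starts in the half of the riser nearer the robot, 85 to 105 mm, centre to centre, from its neighbour along the riser.
- pot: Loose round turned wooden pot with its lid shut (solid), 42 mm diameter, 30 mm high, standing on the riser. Origin at its centre, 15 mm above its underside. 25 to 50 g.
- trinket: Loose small rectangular wooden trinket box, shut (solid), 30 mm (x) by 44 mm (y) by 22 mm high, at any yaw on the riser. Origin at its centre, 11 mm above its underside. 20 to 40 g.
- cat_a: Carved wooden cat standing on the riser in the half farther from the robot: round foot 32 mm in diameter (carved tail 20 mm out), 56 mm tall, 60 g, loose. Origin at the centre of its underside. To be left standing.
- cat_b: A second carved wooden cat, the same as the first, also in the far half of the riser. To be left standing.
- tin: Round metal tin with a lid, 72 mm diameter, 44 mm high, loose on the table beyond the riser. Origin at the centre of its underside. To be left alone.
There are look-alikes about, which are no part of the job. Leave any black look-alike of the bangle alone.

How it is judged (in metres and radians):
At the end, for the whole second after the job is handed in: The centres of the bangle, pot and trinket box lie within the tray's inner walls and below its rim, no longer bouncing (under 100 mm/s; a slow roll inside the tray is fine); both cats and the tin are within 15 mm of where they began and upright (within 0.2 rad) (x of bangle in the frame of tray between -0.105 and 0.105 m and y of bangle in the frame of tray between -0.07 and 0.07 m and z of each of bangle, pot, trinket in the frame of tray below 0.08 m and linear speed of each of bangle, pot, trinket below 0.1 m/s and x of pot in the frame of tray between -0.105 and 0.105 m and y of pot in the frame of tray between -0.07 and 0.07 m and x of trinket in the frame of tray between -0.105 and 0.105 m and y of trinket in the frame of tray between -0.07 and 0.07 m and distance of each of cat_a, cat_b, tin from where it was at the start of the episode below 0.015 m and angle between each of cat_a, cat_b, tin's own z axis and vertical below 0.2 rad); the robot touches nothing.
It fails at once if one of the goods is lifted: its centre comes more than 38 mm above the riser's top (height (world z) of any of bangle, pot, trinket above 0.128 m).
It fails at once if one of the goods is carried out over the middle of the tray above the riser's top instead of being pushed off the edge ((y of bangle in the frame of tray between -0.03 and 0.03 m and x of bangle in the frame of tray between -0.11 and 0.11 m and height (world z) of bangle above 0.1 m) or (y of pot in the frame of tray between -0.03 and 0.03 m and x of pot in the frame of tray between -0.11 and 0.11 m and height (world z) of pot above 0.1 m) or (y of trinket in the frame of tray between -0.03 and 0.03 m and x of trinket in the frame of tray between -0.11 and 0.11 m and height (world z) of trinket above 0.1 m)).
It fails at once if a cat or the tin is shifted by over 15 mm or tipped (distance of any of cat_a, cat_b, tin from where it was at the start of the episode above 0.015 m or angle between any of cat_a, cat_b, tin's own z axis and vertical above 0.2 rad).
It also fails if it takes over 58 s, if anything falls off the work surface, if the arm or the gripper's body presses on something with over 40 N, if the wrist force passes 120 N, or if a joint passes its speed limit or range.

ROBOT

A 6-joint arm with a two-finger parallel gripper is mounted at the origin on the work surface. World frame = base frame: x ahead of the robot, y to its left, z up, the work surface at z = 0. Lengths are in m, angles in degrees, forces in N, time in s.
With the tool pointing down it reaches from about 0.3 to 0.875 m from the base axis. Payload 6.4 kg.
Tool frame: the origin (TCP) lies where the fingers leave the gripper's body, on its centre line; the fingertips stand 64 mm ahead of it and the grasp point (between the pads) lies 45 mm ahead of it; z points along the fingers, y is the line along which they close (so a half turn about z gives the same grasp; the last joint's range is limited). The gripper opens to 88 mm and grips with 3 to 60 N. Pads are 18 mm wide; open, the fingers measure 123 mm over their backs; the gripper's body (75 mm by 187 mm) begins 45 mm behind the grasp point.
Start: joints at [57.737, 10.359, 92.074, -0, 77.567, -11.82], TCP at [0.201, 0.539, 0.303] pointing down, gripper open.
Joint ranges: [-171.53, 171.53], [-51.25, 118.39], [17.06, 147.69], [-65.23, 245.23], [0, 150.52], [-178.68, 178.68]. Speed limits (degrees/s): [147.25, 147.25, 172.46, 180, 180, 180].

INTERFACE

Orientations are given as [roll, pitch, yaw] about the fixed x, y, z axes, in that order (R = Rz(yaw) Ry(pitch) Rx(roll)).
In Python, from workcell import monitor, read_camera, camera_params, workorder gives the robot as it stands.
- The arm moves only by the shell command python3 -m handwheel 'ROWS'. ROWS is JSON, a list of rows, each an object with "grip": the closure, from 0 (fully open) to 1 (shut); "xyz": the shift along the tool's x, y, z in m, a list of three; "twist": the turn about the tool's z in degrees. A call has 1 to 5 rows; each row is the pose to reach, as a shift and turn from the pose commanded when the call began, along the tool's axes at that moment; what a row does not reach only later rows make up. A row lasts 1/10 s, in which the tool goes at most 50 mm and 8.59 degrees, less where a joint would pass 70% of its speed; a pose out of reach is approached as far as the arm can. A call with a gripper value outside its range is refused whole. The fingers move at their own pace and stop on an object; the grip force is fixed at half the most. Time passes only in rows, so rows that repeat a pose let the fingers close. It gives the time, the measured TCP pose, the force, the opening and the grip force at its end, in the units of the state.
- monitor.read_state(): the state, without advancing time (a new reading comes with each control period).
- read_camera(name): name is "side" or "top" or "wrist"; returns (picture, depth): 480x640x3 uint8, blue, green, red; 480x640 float32, m along the optical axis (not along the pixel's ray), 0 where there is no reading.
- camera_params(name): a dict with "fx", "fy", "cx", "cy" (pixels), "rvec" (rotation vector, rad) and "tvec" (3), from world to camera coordinates, as OpenCV has them. Camera axes: x right, y down, z forward; pixel columns grow to the right and rows downward; lengths in m; the calibration is good to about 2 mm. A picture is of the moment at which its call begins: read the wrist's pose just before it. camera_params takes no time and is no camera call; for the wrist camera it gives the pose at the moment of the call.
- workorder.hand_in(): hands the job in; it is judged then, once.
The state is a dict: "t": time; "joints": joint angles; "joint_vel": joint speeds; "joint_torque": joint torques, N m; "tool_pos": TCP position; "tcp_rot": TCP orientation; "force": force on the tool from outside, world axes, zero at the start; "wrist_torque": the same for the moment, N m; "width": opening from 0.0 (shut) to 1.0 (fully open); "grasp_force": force on a finger pad.
Only numpy, scipy, OpenCV 4.12 (cv2) and the standard library are available. Lean on these libraries where they do the work, as an engineer would, in place of code of your own. Each camera call takes 0.05 s, during which the arm holds its last target. There are 200 camera calls.

## Working session

There is one attempt and no reset: what is moved stays moved. The work goes in short steps, Python scripts to look and compute and a shell command to move; the robot and the scene stay as the last step left them, time stands still between calls to the robot, and variables do not carry over. Pictures are saved under pics/ and viewed, at most 10 in all, crops included, and the job is handed in when it is done.

```bash
mkdir -p pics; ls; cat > h.py <<'E'
import numpy as np, cv2
from workcell import monitor, read_camera, camera_params, workorder
def cam(p):
    return cv2.Rodrigues(np.array(p["rvec"],float))[0], np.array(p["tvec"],float).ravel()
def cloud(p,d):
    R,t=cam(p); v,u=np.mgrid[:480,:640]
    c=np.stack([(u-p["cx"])/p["fx"]*d,(v-p["cy"])/p["fy"]*d,d],-1)
    return (c-t)@R
def shot(name):
    p=camera_params(name); im,d=read_camera(name); np.savez(f"{name}.npz",im=im,d=d,w=cloud(p,d)); return im,d,cloud(p,d)
E
python3 - <<'E'
from h import *
im,d,w=shot("top"); cv2.imwrite("pics/top0.png",im)
im,d,w=shot("side"); cv2.imwrite("pics/side0.png",im)
print(monitor.read_state())
E
```

```text
pics
{'t': 0.1, 'joints': array([ 5.77378908e+01,  1.03974489e+01,  9.21224241e+01,  1.69644927e-04,
        7.75669121e+01, -1.18208733e+01]), 'joint_vel': array([-0.00092246, -0.19314322, -0.17538132,  0.0428763 ,  0.00159459,
        0.01658491]), 'joint_torque': array([ 6.40271428e-04, -4.34824741e+01, -3.42695475e+01,  7.05145276e-02,
        3.40772839e-02, -4.09463405e-05]), 'tool_pos': array([0.20061291, 0.53848941, 0.30193154]), 'tcp_rot': array([-1.79915089e+02, -1.79402605e-02,  1.59558714e+02]), 'force': array([ 0.00677273,  0.4164241 , -0.13619639]), 'wrist_torque': array([ 0.00727445, -0.02778219, -0.04018933]), 'grasp_force': 0.0, 'width': 0.9961440700758685}
```

View pics/top0.png

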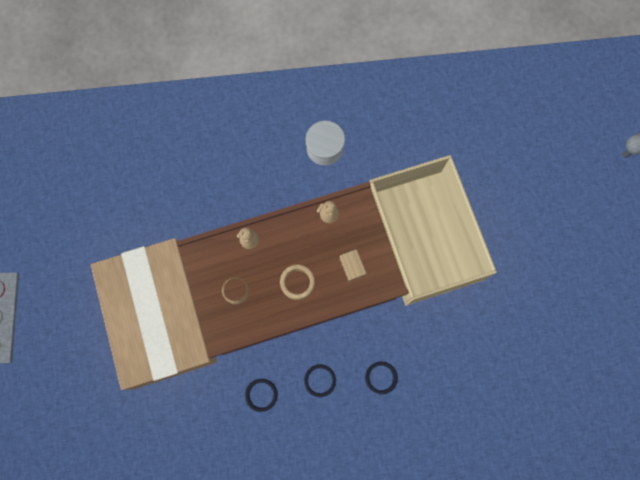

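View pics/side0.png

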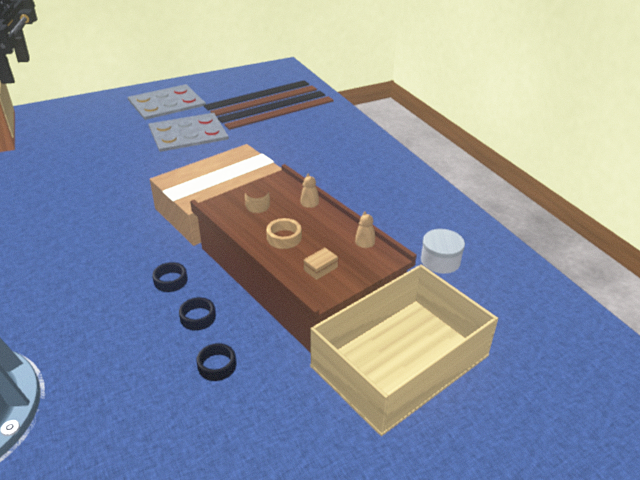

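Top view: the tray is at the right (-y) end (435,230) and the carton at the left end. The candidates are:
- **Pot:** (235,290)
- **Bangle:** light wood ring at (297,281). The look-alikes are the black rings on the table at (262,395), (320,380) and (382,378), which I'll leave alone.
- **Trinket:** (352,264)
- **Cats:** (248,238) and (329,212)
- **Tin:** (325,140)

Next I'll measure the poses and check the choice in a close crop.

```bash
cat >> h.py <<'E'
from scipy import ndimage
def riser(w):
    # riser top + contents: yaw and centre from the top plane
    m=(abs(w[...,2]-.09)<.004); m=ndimage.binary_opening(m,iterations=2)
    l,n=ndimage.label(m); k=1+np.argmax(ndimage.sum(m,l,range(1,n+1)))
    m=ndimage.binary_fill_holes(l==k)
    P=w[m][:,:2].astype(np.float32); return cv2.minAreaRect(P)
def blobs(w,zmin=.103):
    m=(w[...,2]>zmin)&(w[...,2]<.16); l,n=ndimage.label(m); out=[]
    for i in range(1,n+1):
        P=w[l==i]
        if len(P)>60: out.append((len(P),P.mean(0),P.min(0),P.max(0),cv2.minAreaRect(P[:,:2].astype(np.float32))))
    return out
E
python3 - <<'E'
from h import *
np.set_printoptions(precision=4,suppress=True)
z=np.load("top.npz"); w=z["w"]; print(riser(w))
for b in blobs(w): print(b[0],b[1],b[2][:2],b[3],b[4])
for u,v in [(182,243),(372,187),(402,294),(213,352),(371,181),(450,158),(494,271),(406,303),(325,140),(430,230)]: print(u,v,w[v,u])
im=cv2.resize(z["im"][170:350,170:430],None,fx=3,fy=3,interpolation=cv2.INTER_CUBIC); cv2.imwrite("pics/crop0.png",im)
E
```

```text
((0.4898693561553955, 0.043179333209991455), (0.2769913673400879, 0.3405957520008087), 11.735742568969727)
266 [ 0.6143 -0.0194  0.1257] [ 0.6037 -0.0348] [ 0.6283 -0.0059  0.1461] ((0.6161879897117615, -0.02008020505309105), (0.02847159653902054, 0.024269966408610344), 80.74491882324219)
269 [0.5848 0.116  0.1258] [0.5742 0.1031] [0.5987 0.1314 0.145 ] ((0.5867177844047546, 0.11736253648996353), (0.02774638868868351, 0.024931158870458603), 86.12132263183594)
511 [ 0.5242 -0.0474  0.1113] [ 0.5008 -0.0668] [ 0.5492 -0.0278  0.1161] ((0.5248668193817139, -0.047485046088695526), (0.04450341314077377, 0.03044646419584751), 15.969112396240234)
424 [0.5067 0.0453 0.1089] [0.4796 0.0182] [0.5345 0.0724 0.1152] ((0.506963849067688, 0.04555669054389), (0.05365942418575287, 0.05439366027712822), 84.09593963623047)
89 [0.4913 0.1372 0.1133] [0.4825 0.1249] [0.5122 0.1599 0.1204] ((0.4938327968120575, 0.13878044486045837), (0.017289238050580025, 0.039496321231126785), 35.29555130004883)
182 243 [0.5934 0.2287 0.0976]
372 187 [ 0.6628 -0.0998  0.0775]
402 294 [ 0.4698 -0.1228  0.0992]
213 352 [0.4094 0.1891 0.0995]
371 181 [ 0.6723 -0.0988  0.082 ]
450 158 [ 0.7    -0.2412  0.0802]
494 271 [ 0.4938 -0.283   0.0827]
406 303 [ 0.4637 -0.1407  0.0136]
325 140 [ 0.7725 -0.03    0.0425]
430 230 [ 0.5931 -0.2042  0.0045]
```

View pics/crop0.png

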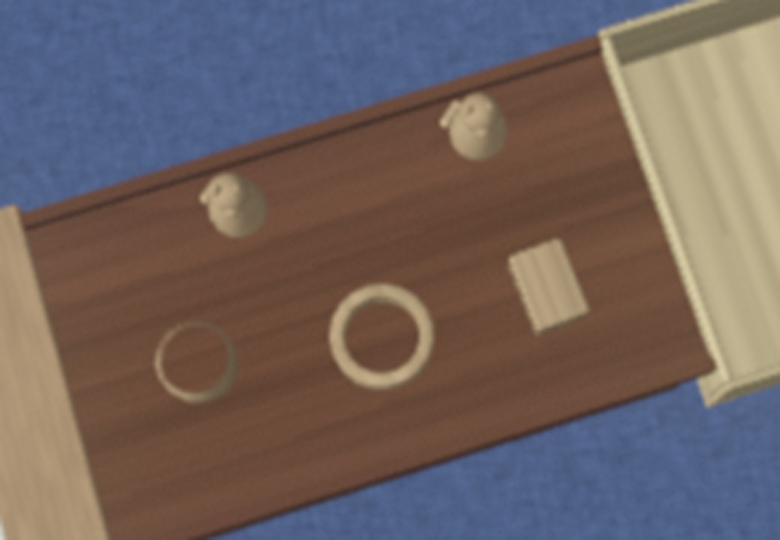

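The crop confirms the choice: the light wooden ring is the bangle, the dark-lidded round is the pot, and the rectangle is the trinket. Next I'll refine the riser frame and the pot position.

```bash
cat >> h.py <<'E'
PSI=np.radians(11.5); C=np.array([.533,.064])
def rf(p,psi=None,c=None):
    psi=PSI if psi is None else psi; c=C if c is None else c
    return (np.asarray(p)[...,:2]-c)@np.array([[np.cos(psi),-np.sin(psi)],[np.sin(psi),np.cos(psi)]])
E
python3 - <<'E'
from h import *
np.set_printoptions(precision=4,suppress=True)
z=np.load("top.npz"); w=z["w"]; Z=w[...,2]; q=rf(w)
# edges in nominal riser frame: tray-end edge, near edge, far edge
top=(Z>.085)&(Z<.115)
Y=[];X=[]
for x in np.arange(-.085,.09,.008):
    m=top&(abs(q[...,0]-x)<.004)&(q[...,1]<-.1); Y.append((x,q[m][:,1].min()))
for y in np.arange(-.15,.14,.01):
    m=(Z>.085)&(Z<.106)&(abs(q[...,1]-y)<.005); X.append((y,q[m][:,0].min(),q[m][:,0].max()))
Y=np.array(Y);X=np.array(X)
print("end",np.polyfit(Y[:,0],Y[:,1],1)); print("near",np.polyfit(X[:,0],X[:,1],1),"far",np.polyfit(X[:,0],X[:,2],1))
m=(Z>.072)&(Z<.085)&(q[...,1]<-.17); print("tray rim",q[m].min(0),q[m].max(0))
print("pot depth",Z[270:312:5,235],Z[290,215:257:5])
m=(Z>.115)&(abs(q[...,1]-.083)<.035)&(abs(q[...,0]+.02)<.035);print("pot",(q[m].min(0)+q[m].max(0))/2,q[m].max(0)-q[m].min(0),m.sum())
for b in blobs(w): print(rf(b[1]),rf(b[4][0]))
for u,v in [(235,290),(235,276),(235,304),(221,290),(249,290)]:
    p=camera_params("top"); R,t=cam(p); r=R.T@np.array([(u-p["cx"])/p["fx"],(v-p["cy"])/p["fy"],1]); o=-R.T@t; print(u,v,rf(o+r*(.12-o[2])/r[2]))
print(monitor.read_state()["tool_pos"],rf(monitor.read_state()["tool_pos"]))
E
```

```text
end [ 0.006  -0.1813]
near [-0.0046 -0.1012] far [-0.005  0.099]
tray rim [-0.1114 -0.6689] [ 0.1094 -0.1708]
pot depth [0.0893 0.0915 0.0884 0.0876 0.0879 0.0931 0.0876 0.0902 0.0913] [0.0886 0.0881 0.0865 0.0895 0.0879 0.0905 0.0893 0.0897 0.0905]
pot [-0.0129  0.0855] [0.0395 0.0398] 58
[ 0.0631 -0.0979] [ 0.0648 -0.099 ]
[0.0611 0.0407] [0.0633 0.0416]
[-0.0309 -0.1074] [-0.0302 -0.1076]
[-0.0294 -0.0131] [-0.0292 -0.0129]
[-0.0263  0.08  ] [-0.0235  0.0811]
235 290 [-0.0146  0.0846]
235 276 [0.0072 0.0784]
235 304 [-0.0362  0.0907]
221 290 [-0.0079  0.1059]
249 290 [-0.0214  0.0633]
[0.2006 0.5385 0.3019] [-0.2311  0.5312]
```

```bash
python3 -m handwheel '[{"grip":0.7,"xyz":[-0.04,-0.033,0],"twist":0},{"grip":0.7,"xyz":[-0.07,-0.058,0],"twist":0},{"grip":0.7,"xyz":[-0.1,-0.082,0],"twist":0},{"grip":0.7,"xyz":[-0.13,-0.107,0],"twist":0},{"grip":0.7,"xyz":[-0.162,-0.133,0],"twist":0}]'
python3 -m handwheel '[{"grip":0.7,"xyz":[-0.04,-0.033,0],"twist":0},{"grip":0.7,"xyz":[-0.07,-0.058,0],"twist":0},{"grip":0.7,"xyz":[-0.1,-0.082,0],"twist":0},{"grip":0.7,"xyz":[-0.13,-0.107,0],"twist":0},{"grip":0.7,"xyz":[-0.161,-0.133,0],"twist":0}]'
python3 -m handwheel '[{"grip":0.7,"xyz":[-0.04,-0.033,0],"twist":8},{"grip":0.7,"xyz":[-0.07,-0.058,0],"twist":16},{"grip":0.7,"xyz":[-0.1,-0.082,0],"twist":24},{"grip":0.7,"xyz":[-0.13,-0.107,0],"twist":32},{"grip":0.7,"xyz":[-0.161,-0.133,0],"twist":40}]'
python3 -m handwheel '[{"grip":0.7,"xyz":[0,0,0],"twist":8},{"grip":0.7,"xyz":[0,0,0],"twist":16},{"grip":0.7,"xyz":[0,0,0],"twist":17.8},{"grip":0.7,"xyz":[0,0,0],"twist":17.8},{"grip":0.7,"xyz":[0,0,0],"twist":17.8}]'
sed -i 's/radians(11.5)/radians(11.8)/' h.py
python3 - <<'E'
from h import *
s=monitor.read_state(); print(s["tool_pos"],rf(s["tool_pos"]),s["tcp_rot"],s["width"],s["t"])
im,d,w=shot("wrist"); cv2.imwrite("pics/wrist1.png",im)
for b in blobs(w): print(b[0],rf(b[1]),rf(b[4][0]),b[3][2])
E
```

```text
t: 0.6
tool_pos: [0.3064, 0.3562, 0.3024]
tcp_rot: [-180.0, -0.0, 159.6]
force: [1.1, 0.5, 0.4]
width: 0.567
grasp_force: 0.0
t: 1.1
tool_pos: [0.4109, 0.1753, 0.3026]
tcp_rot: [180.0, -0.0, 159.6]
force: [0.3, 0.3, 0.6]
width: 0.299
grasp_force: 0.0
t: 1.6
tool_pos: [0.5153, -0.0056, 0.3024]
tcp_rot: [-180.0, -0.0, 119.2]
force: [0.6, 0.1, 0.0]
width: 0.298
grasp_force: 0.0
t: 2.1
tool_pos: [0.5148, -0.0041, 0.3024]
tcp_rot: [-180.0, -0.0, 101.8]
force: [-1.1, 0.2, -0.4]
width: 0.3
grasp_force: 0.0
[ 0.51480114 -0.00405678  0.30242264] [-0.03173161 -0.06289697] [-1.79968442e+02 -1.41834588e-02  1.01826181e+02] 0.3002187200332641 2.1
647 [-0.0128654   0.06986961] [-0.01128737  0.07259677] 0.12148953476659022
2243 [0.06236247 0.04005624] [0.06473464 0.04145468] 0.14660620094506568
2380 [-0.02717262 -0.01271659] [-0.02725034 -0.01309527] 0.11255394201425421
1675 [ 0.06467986 -0.094936  ] [ 0.0670389  -0.09671825] 0.1466843675437232
2373 [-0.02890459 -0.10577485] [-0.02887651 -0.10751787] 0.11430348046583286
```

View pics/wrist1.png

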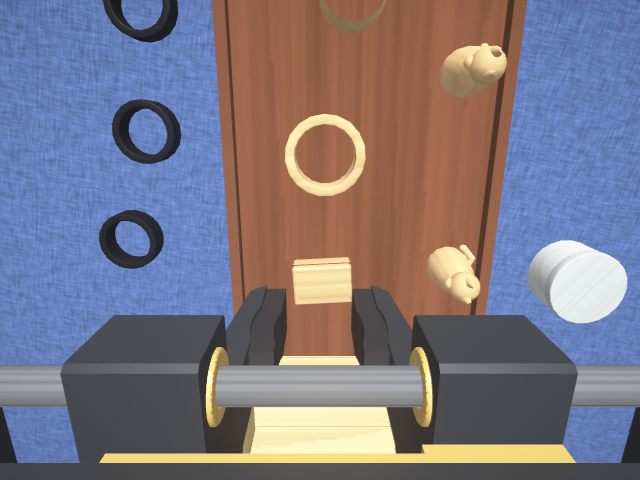

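The wrist view agrees: trinket at (322,280), bangle at (325,155), both cats clear of the lane. I'll go down between trinket and bangle and push the trinket.

```bash
python3 -m handwheel '[{"grip":0.7,"xyz":[0,0.002,0.04],"twist":0},{"grip":0.7,"xyz":[0,0.002,0.08],"twist":0},{"grip":0.7,"xyz":[0,0.002,0.115],"twist":0},{"grip":0.7,"xyz":[0,0.002,0.142],"twist":0},{"grip":0.7,"xyz":[0,0.002,0.142],"twist":0}]'
python3 -m handwheel '[{"grip":0.7,"xyz":[-0.01,0,0],"twist":0},{"grip":0.7,"xyz":[-0.022,0,0],"twist":0},{"grip":0.7,"xyz":[-0.034,0,0],"twist":0},{"grip":0.7,"xyz":[-0.046,0,0],"twist":0},{"grip":0.7,"xyz":[-0.058,0,0],"twist":0}]'
python3 -m handwheel '[{"grip":0.7,"xyz":[-0.012,0,0],"twist":0},{"grip":0.7,"xyz":[-0.024,0,0],"twist":0},{"grip":0.7,"xyz":[-0.036,0,0],"twist":0},{"grip":0.7,"xyz":[-0.048,0,0],"twist":0},{"grip":0.7,"xyz":[-0.06,0,0],"twist":0}]'
python3 - <<'E'
from h import *
s=monitor.read_state(); print(rf(s["tool_pos"]),s["t"])
im,d,w=shot("side"); cv2.imwrite("pics/side1.png",im)
E
```

```text
t: 2.65
tool_pos: [0.5143, -0.003, 0.157]
tcp_rot: [-179.6, -0.2, 101.8]
force: [-0.6, -0.1, -0.6]
width: 0.3
grasp_force: 0.0
t: 3.15
tool_pos: [0.5294, -0.062, 0.1616]
tcp_rot: [179.9, 0.0, 101.7]
force: [-0.3, 0.8, -0.7]
width: 0.298
grasp_force: 0.1
t: 3.65
tool_pos: [0.5411, -0.1203, 0.1606]
tcp_rot: [-180.0, -0.0, 101.8]
force: [0.5, 0.2, -0.2]
width: 0.302
grasp_force: 0.0
[-0.02973985 -0.18201772] 3.65
```

View pics/side1.png

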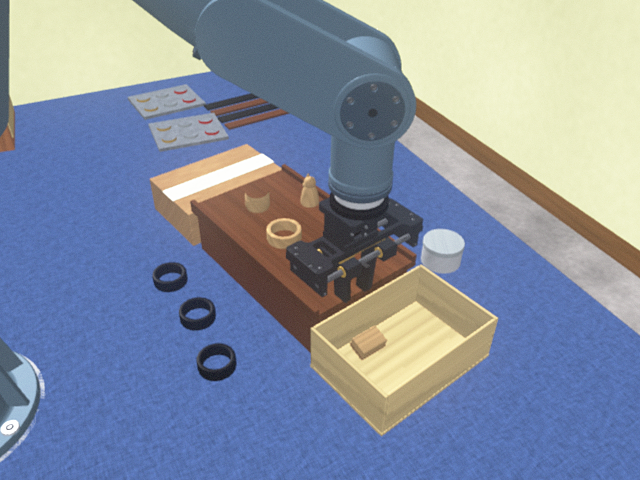

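The trinket lies in the tray (368,340). Next is the bangle.

```bash
python3 -m handwheel '[{"grip":0.7,"xyz":[0,0,-0.04],"twist":0},{"grip":0.7,"xyz":[0,0,-0.08],"twist":0},{"grip":0.7,"xyz":[0.04,0,-0.08],"twist":0},{"grip":0.7,"xyz":[0.08,0,-0.08],"twist":0},{"grip":0.7,"xyz":[0.12,0.001,-0.08],"twist":0}]'
python3 -m handwheel '[{"grip":0.7,"xyz":[0.04,0,0],"twist":0},{"grip":0.7,"xyz":[0.08,0,0],"twist":0},{"grip":0.7,"xyz":[0.102,0,0],"twist":0},{"grip":0.7,"xyz":[0.102,0,0],"twist":0},{"grip":0.7,"xyz":[0.102,0,0],"twist":0}]'
python3 -m handwheel '[{"grip":0.7,"xyz":[0,0,0.03],"twist":0},{"grip":0.7,"xyz":[0,0,0.05],"twist":0},{"grip":0.7,"xyz":[0,0,0.07],"twist":0},{"grip":0.7,"xyz":[0,0,0.08],"twist":0},{"grip":0.7,"xyz":[0,0,0.08],"twist":0}]'
python3 -m handwheel '[{"grip":0.7,"xyz":[-0.01,0,0],"twist":0},{"grip":0.7,"xyz":[-0.022,0,0],"twist":0},{"grip":0.7,"xyz":[-0.034,0,0],"twist":0},{"grip":0.7,"xyz":[-0.046,0,0],"twist":0},{"grip":0.7,"xyz":[-0.058,0,0],"twist":0}]'
python3 - <<'E'
from h import *
s=monitor.read_state(); print(rf(s["tool_pos"]),s["tool_pos"],s["t"])
im,d,w=shot("side"); cv2.imwrite("pics/side2.png",im[120:440,130:530])
E
```

```text
t: 4.2
tool_pos: [0.5172, -0.0007, 0.2411]
tcp_rot: [180.0, 0.0, 101.7]
force: [0.3, 0.1, -0.1]
width: 0.299
grasp_force: 0.0
t: 4.7
tool_pos: [0.4968, 0.0983, 0.2408]
tcp_rot: [180.0, 0.0, 101.8]
force: [0.1, -0.7, -0.0]
width: 0.303
grasp_force: 0.0
t: 5.2
tool_pos: [0.4962, 0.0972, 0.1594]
tcp_rot: [-179.8, -0.0, 101.7]
force: [-1.1, -0.3, -0.3]
width: 0.297
grasp_force: 0.0
t: 5.7
tool_pos: [0.509, 0.0402, 0.1612]
tcp_rot: [179.9, 0.0, 101.7]
force: [-0.6, 0.7, -0.7]
width: 0.301
grasp_force: 0.2
[-0.02832319 -0.01840522] [0.50903914 0.04019175 0.16122374] 5.7
```

View pics/side2.png

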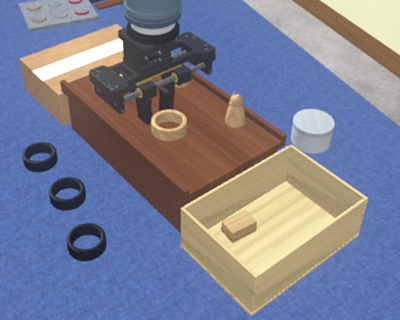

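The bangle sits centred ahead of the fork (168,123 in the crop). I'll continue the push.

```bash
python3 -m handwheel '[{"grip":0.7,"xyz":[-0.012,0,0],"twist":0},{"grip":0.7,"xyz":[-0.024,0,0],"twist":0},{"grip":0.7,"xyz":[-0.036,0,0],"twist":0},{"grip":0.7,"xyz":[-0.048,0,0],"twist":0},{"grip":0.7,"xyz":[-0.06,0,0],"twist":0}]'
python3 -m handwheel '[{"grip":0.7,"xyz":[-0.012,0,0],"twist":0},{"grip":0.7,"xyz":[-0.024,0,0],"twist":0},{"grip":0.7,"xyz":[-0.036,0,0],"twist":0},{"grip":0.7,"xyz":[-0.048,0,0],"twist":0},{"grip":0.7,"xyz":[-0.06,0,0],"twist":0}]'
python3 -m handwheel '[{"grip":0.7,"xyz":[-0.012,0,0],"twist":0},{"grip":0.7,"xyz":[-0.024,0,0],"twist":0},{"grip":0.7,"xyz":[-0.036,0,0],"twist":0},{"grip":0.7,"xyz":[-0.046,0,0],"twist":0},{"grip":0.7,"xyz":[-0.046,0,0],"twist":0}]'
python3 - <<'E'
from h import *
s=monitor.read_state(); print(rf(s["tool_pos"]),s["tool_pos"],s["t"])
im,d,w=shot("side"); cv2.imwrite("pics/side3.png",im[120:440,130:530])
E
```

```text
t: 6.25
tool_pos: [0.521, -0.0182, 0.1607]
tcp_rot: [-180.0, -0.0, 101.8]
force: [0.0, 0.8, 0.5]
width: 0.299
grasp_force: 0.3
t: 6.75
tool_pos: [0.5332, -0.0769, 0.1607]
tcp_rot: [-180.0, -0.0, 101.8]
force: [1.3, 0.3, 0.3]
width: 0.303
grasp_force: 0.2
t: 7.25
tool_pos: [0.5427, -0.1225, 0.1608]
tcp_rot: [180.0, 0.0, 101.7]
force: [0.3, -0.4, 0.9]
width: 0.298
grasp_force: 0.0
[-0.02862119 -0.1845094 ] [ 0.54271509 -0.12246315  0.16078692] 7.25
```

View pics/side3.png

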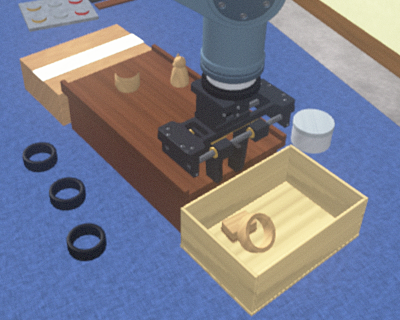

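The bangle is in the tray, leaning on the trinket. Last is the pot, at riser x = -0.014, y = 0.085.

```bash
python3 -m handwheel '[{"grip":0.7,"xyz":[0,0,-0.04],"twist":0},{"grip":0.7,"xyz":[0,0,-0.08],"twist":0},{"grip":0.7,"xyz":[0.04,0.004,-0.08],"twist":0},{"grip":0.7,"xyz":[0.08,0.01,-0.08],"twist":0},{"grip":0.7,"xyz":[0.12,0.014,-0.08],"twist":0}]'
python3 -m handwheel '[{"grip":0.7,"xyz":[0.04,0,0],"twist":0},{"grip":0.7,"xyz":[0.08,0,0],"twist":0},{"grip":0.7,"xyz":[0.12,0,0],"twist":0},{"grip":0.7,"xyz":[0.16,0,0],"twist":0},{"grip":0.7,"xyz":[0.195,0,0],"twist":0}]'
python3 -m handwheel '[{"grip":0.7,"xyz":[0,0,0],"twist":0},{"grip":0.7,"xyz":[0,0,0.03],"twist":0},{"grip":0.7,"xyz":[0,0,0.06],"twist":0},{"grip":0.7,"xyz":[0,0,0.08],"twist":0},{"grip":0.7,"xyz":[0,0,0.08],"twist":0}]'
python3 -m handwheel '[{"grip":0.7,"xyz":[-0.01,0,0],"twist":0},{"grip":0.7,"xyz":[-0.022,0,0],"twist":0},{"grip":0.7,"xyz":[-0.034,0,0],"twist":0},{"grip":0.7,"xyz":[-0.046,0,0],"twist":0},{"grip":0.7,"xyz":[-0.058,0,0],"twist":0}]'
python3 - <<'E'
from h import *
s=monitor.read_state(); print(rf(s["tool_pos"]),s["tool_pos"],s["t"])
im,d,w=shot("side"); cv2.imwrite("pics/side4.png",im[120:440,130:530])
E
```

```text
t: 7.8
tool_pos: [0.5313, 0.0009, 0.2412]
tcp_rot: [179.9, 0.0, 101.7]
force: [-0.1, 0.8, -0.3]
width: 0.298
grasp_force: 0.0
t: 8.3
tool_pos: [0.4907, 0.1925, 0.2408]
tcp_rot: [-180.0, -0.0, 101.8]
force: [0.6, 0.1, 0.5]
width: 0.298
grasp_force: 0.0
t: 8.8
tool_pos: [0.4897, 0.1895, 0.1577]
tcp_rot: [-179.6, -0.0, 101.8]
force: [-0.4, -0.6, 0.6]
width: 0.303
grasp_force: 0.0
t: 9.3
tool_pos: [0.5043, 0.1321, 0.1615]
tcp_rot: [179.9, 0.0, 101.7]
force: [0.3, 1.5, 0.6]
width: 0.3
grasp_force: 0.4
[-0.01411411  0.07256333] [0.50434524 0.1321436  0.16146525] 9.3
```

View pics/side4.png

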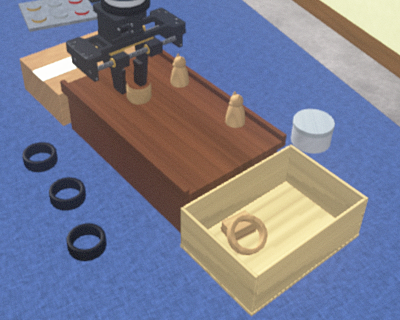

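The pot is nested in the fork (139,92 in the crop). I'll push it to the end.

```bash
python3 -m handwheel '[{"grip":0.7,"xyz":[-0.013,0,0],"twist":0},{"grip":0.7,"xyz":[-0.026,0,0],"twist":0},{"grip":0.7,"xyz":[-0.039,0,0],"twist":0},{"grip":0.7,"xyz":[-0.052,0,0],"twist":0},{"grip":0.7,"xyz":[-0.065,0,0],"twist":0}]'
python3 -m handwheel '[{"grip":0.7,"xyz":[-0.013,0,0],"twist":0},{"grip":0.7,"xyz":[-0.026,0,0],"twist":0},{"grip":0.7,"xyz":[-0.039,0,0],"twist":0},{"grip":0.7,"xyz":[-0.052,0,0],"twist":0},{"grip":0.7,"xyz":[-0.065,0,0],"twist":0}]'
python3 -m handwheel '[{"grip":0.7,"xyz":[-0.013,0,0],"twist":0},{"grip":0.7,"xyz":[-0.026,0,0],"twist":0},{"grip":0.7,"xyz":[-0.039,0,0],"twist":0},{"grip":0.7,"xyz":[-0.052,0,0],"twist":0},{"grip":0.7,"xyz":[-0.065,0,0],"twist":0}]'
python3 -m handwheel '[{"grip":0.7,"xyz":[-0.012,0,0],"twist":0},{"grip":0.7,"xyz":[-0.024,0,0],"twist":0},{"grip":0.7,"xyz":[-0.036,0,0],"twist":0},{"grip":0.7,"xyz":[-0.048,0,0],"twist":0},{"grip":0.7,"xyz":[-0.06,0,0],"twist":0}]'
python3 -m handwheel '[{"grip":0.7,"xyz":[0,0,0],"twist":0},{"grip":0.7,"xyz":[0,0,-0.04],"twist":0},{"grip":0.7,"xyz":[0,0,-0.08],"twist":0},{"grip":0.7,"xyz":[0,0,-0.12],"twist":0},{"grip":0.7,"xyz":[0,0,-0.12],"twist":0}]'
python3 -m handwheel '[{"grip":0.7,"xyz":[0.04,0,0],"twist":0},{"grip":0.7,"xyz":[0.08,0,0],"twist":0},{"grip":0.7,"xyz":[0.12,0,0],"twist":0},{"grip":0.7,"xyz":[0.15,0,0],"twist":0},{"grip":0.7,"xyz":[0.15,0,0],"twist":0}]'
python3 - <<'E'
from h import *
im,d,w=shot("side"); cv2.imwrite("pics/side5.png",cv2.resize(im[120:440,130:530],None,fx=1.8,fy=1.8))
im,d,w=shot("top"); q=rf(w)
m=(q[...,1]<-.185)&(q[...,1]>-.315)&(abs(q[...,0])<.1)&(w[...,2]>.015); print("max z in tray",np.percentile(w[m][:,2],98), q[m].min(0),q[m].max(0))
for b in blobs(w): print(b[0],rf(b[1]),b[3][2])
E
```

```text
t: 9.85
tool_pos: [0.5172, 0.0687, 0.1607]
tcp_rot: [-180.0, -0.0, 101.8]
force: [0.3, 0.8, 0.8]
width: 0.301
grasp_force: 0.4
t: 10.35
tool_pos: [0.5304, 0.0051, 0.1607]
tcp_rot: [-180.0, -0.0, 101.8]
force: [-0.9, 1.0, 0.3]
width: 0.299
grasp_force: 0.3
t: 10.85
tool_pos: [0.5436, -0.0585, 0.1607]
tcp_rot: [-180.0, -0.0, 101.8]
force: [0.6, 0.9, 1.5]
width: 0.301
grasp_force: 0.3
t: 11.35
tool_pos: [0.5558, -0.1172, 0.1607]
tcp_rot: [-180.0, 0.0, 101.8]
force: [0.3, 0.5, -0.5]
width: 0.301
grasp_force: 0.0
t: 11.85
tool_pos: [0.5583, -0.1169, 0.2873]
tcp_rot: [179.5, 0.4, 101.8]
force: [1.3, -0.1, 0.4]
width: 0.298
grasp_force: 0.0
t: 12.35
tool_pos: [0.5237, 0.0341, 0.2798]
tcp_rot: [-179.9, -0.1, 102.0]
force: [0.8, -0.8, 0.1]
width: 0.298
grasp_force: 0.0
max z in tray 0.08162246320136342 [-0.09979713 -0.27657643] [ 0.09943096 -0.18506393]
142 [0.05754746 0.03816153] 0.14160880202345016
```

View pics/side5.png

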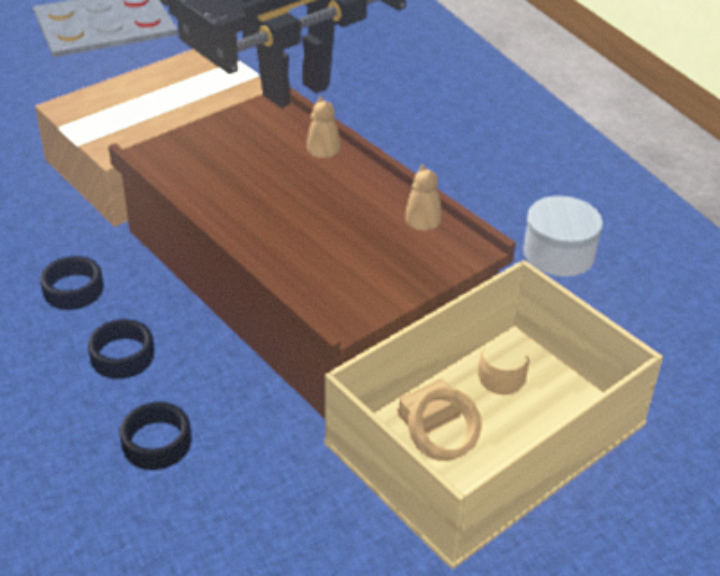

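The final picture shows the trinket (430,405), bangle (445,425) and pot (503,370) in the tray. Both cats and the tin are standing in place, and the arm is clear. I'll let things settle and hand in.

```bash
for i in 1 2 3; do python3 -m handwheel '[{"grip":0.7,"xyz":[0,0,0],"twist":0},{"grip":0.7,"xyz":[0,0,0],"twist":0},{"grip":0.7,"xyz":[0,0,0],"twist":0},{"grip":0.7,"xyz":[0,0,0],"twist":0},{"grip":0.7,"xyz":[0,0,0],"twist":0}]' | head -1; done
python3 -c "from workcell import workorder; print(workorder.hand_in())"
```

```text
t: 12.95
t: 13.45
t: 13.95
the job is handed in; nothing more can be done
None
```

The bangle, pot and trinket box were all pushed off the riser's open end into the tray, the last picture shows both cats and the tin still standing, and the job was handed in at about 14 s; no verdict came back.

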